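# Open the filter bay of a bench fume extractor

### The arm

A 6-joint arm with a two-finger parallel gripper is mounted at the origin on the work surface. World frame = base frame: x ahead of the robot, y to its left, z up, the work surface at z = 0. Lengths are in m, angles in rad, forces in N, time in s.
With the tool pointing down it reaches from about 0.35 to 0.85 m from the base axis. Payload 8.1 kg.
Tool frame: the origin (TCP) lies midway between the tips of the shut fingers; the grasp point (between the pads) lies 19 mm behind it; z points along the fingers, y is the line along which they close (so a half turn about z gives the same grasp; the last joint's range is limited). The gripper opens to 93 mm and grips with 3 to 60 N. Pads are 15 mm wide; open, the fingers measure 128 mm over their backs; the gripper's body (75 mm by 188 mm) begins 65 mm behind the grasp point.
Start: joints at [-1.394, 0.13, 1.488, -0, 1.523, -0.085], TCP at [0.155, -0.58, 0.219] pointing down, gripper open.
Joint ranges: [-2.96, 2.96], [-0.89, 2.26], [0.02, 2.5], [-1.34, 4.48], [0, 2.73], [-2.66, 2.66]. Speed limits (rad/s): [2.39, 2.39, 2.79, 3.14, 3.14, 3.14].

### API

Orientations are given as a rotation vector (axis times angle).
In Python, from plant import read_state, read_camera, get_calibration, close_job gives the robot as it stands.
- The arm moves only by the shell command python3 -m crank 'ROWS' [FORCE]. ROWS is JSON, a list that holds one entry, the list of rows, each a list of 7 numbers: the gripper's target within -1 to 1 (fully open at 1, half-way at 0, shut at -1), then the shift along the tool's x, y, z as a fraction of full scale, then the turn, a rotation vector about the tool's x, y, z as a fraction of full scale. In form: [[[grip, x, y, z, rx, ry, rz], ...]]. A call has exactly 5 rows; each row is the pose to reach, as a shift and turn from the pose commanded when the call began, along the tool's axes at that moment; what a row does not reach only later rows make up. Full scale, the value 1, is 0.5 m for a shift and 90 degrees for a turn. A row lasts 1/8 s, in which the tool goes at most 62.5 mm and 10.7 degrees, less where a joint would pass 70% of its speed; a pose out of reach is approached as far as the arm can. A call with a number of a shift or a turn outside -1 to 1 is refused whole. A call with a gripper value outside its range is refused whole. The fingers move at their own pace and stop on an object; FORCE is the grip in N (left out, the last holds). Time passes only in rows, so rows that repeat a pose let the fingers close, or fill a call up. It gives the time, the measured TCP pose, the force, the opening and the grip force at its end, in the units of the state.
- read_state(): the state, without advancing time (a new reading comes with each control period).
- read_camera(name): name is "scene" or "top" or "wrist"; returns the picture (384x512x3 uint8, red, green, blue); there is no depth.
- get_calibration(name): a dict with "fx", "fy", "cx", "cy" (pixels), "eye" and "orientation" of the camera in the world; the wrist camera has in their place "mount" (4x4, takes a point from camera to tool coordinates, whose origin is the TCP and whose axes are the flange's). Camera axes: x right, y down, z forward; pixel columns grow to the right and rows downward; lengths in m; the calibration is good to about 2 mm. The wrist camera is an equidistant fisheye: a pixel r from the principal point sees the ray r / f radians off the axis. A picture is of the moment at which its call begins: read the wrist's pose just before it. get_calibration takes no time and is no camera call.
- close_job(): hands the job in; it is judged then, once.
The state is a dict: "t": time; "q": joint angles; "dq": joint speeds; "joint_torque": joint torques, N m; "tool_pos": TCP position; "orientation": TCP orientation; "force": force on the tool from outside, world axes, zero at the start; "wrist_torque": the same for the moment, N m; "opening": finger opening in m; "gripper_force": force on a finger pad.
Only numpy, scipy, OpenCV 4.12 (cv2) and the standard library are available. Lean on these libraries where they do the work, as an engineer would, in place of code of your own. Each camera call takes 0.05 s, during which the arm holds its last target. There are 200 camera calls.

### The job

Open the filter bay of the fume extractor on the lampworking bench, using the fingertips only: press down the snap tab on its top until the filter cover is freed, then push the cover by its rib along its runners, all the way off its seat and onto the deck beyond the tab, so that the whole filter bay lies open. Do not lift the cover; leave it lying flat on the extractor, and leave everything else on the bench and on the extractor standing where it is.

Things in the scene. Friction and masses are not known exactly. Their poses are not given: they have to be found in the camera images.
- extractor: Fume extractor: fixed grey steel box 240 (x) by 340 (y) by 110 mm high, top deck at z = 110. Origin: centre of its underside. x points from the front panel (knob, louvres) to the rear hose spigot; +y is the way the filter cover slides off. All 'extractor' coordinates below are in this frame, in mm.
- bay_edge (a point): Middle of the filter bay's edge nearest the tab, at extractor x 0, y -30, z 116; axes as the extractor's. The bay is an opening at x -56 to 56, y -132 to -30. Beside it two flat metal runners (x 60 to 75 either side, tops at z 116, y -146 to 158) carry the cover.
- seat_end (a point): Middle of the seat's open end, at extractor x 0, y -20, z 116. From y -145 to here guide rails with inward lips (outer faces x 83 either side, lips in to x 66, tops z 127.5) hold the cover's side edges down. A block behind the cover (y -170 to -148, top z 123) holds ejector springs.
- kerb (a point): Middle of the inner face of the low kerb that ends the deck, at extractor x 0, y 158, z 122 (its top, 12 above the deck, 10 thick). The cover may rest against it or short of it.
- snap_tab (a joint): Angle (rad) of the snap tab: 0 standing up, 0.12 where its hook clears the cover, 0.18 fully down (stop). Black plastic tongue 44 wide (x), 51 long (y) on the extractor's top: hook end at y -13.5, top z 122, just before the cover's leading edge; slopes down to its hinged root at y 38, z 114. Swings straight down, springs back when let go. While up it blocks the cover.
- tab_pad (a point): Point to press on the tab's upper face: extractor x 0, y 6, z 119; 20 mm from the shut cover's leading edge. Goes down 4 mm to free the cover, 6 to the stop; takes 4 to 9 N, then about 2. When down, springs shift the cover 9 mm forward over the hook, so the tab cannot catch it again; a fingertip under 10 mm from this point towards the cover leaves room for that.
- cover: Filter cover: loose grey plastic plate 150 (x) by 130 (y) by 7 mm, 0.14 to 0.24 kg. Origin: centre of its underside; axes as the extractor's. Starts shut at extractor x 0, y -79, z 116. Slides along +y with 1 to 4 N: 125 mm of travel clears the seat's rails, 172 mm meets the kerb.
- cover_rib (a point): Middle of the trailing (-y) face of the push rib on the cover, half way up: 30 mm behind the cover's origin, 7 mm above its top face. The rib is 90 wide (x), 8 thick (y), 14 high; behind this face lie 35 mm of flat cover.
- cover_tail (a point): The middle of the cover's trailing (-y) lower edge, 65 mm behind its origin.
- glass_fox: A loose amber glass fox, about 45 mm long and 40 mm high, standing on the extractor's deck beside the cover's path, some 100 mm to +x of the middle. Origin between its feet.
- glass_bear: A loose milk-glass bear, 55 mm long, 45 mm high, on the bench beside the extractor's spring-block (-y) end. Origin between its feet.
- graphite_roller: A loose black graphite cylinder, 40 mm across, 75 mm high, upright on the bench past the kerb end of the extractor. Origin at the centre of its underside.
- pliers: Loose pliers with red grips, 150 mm long, lying on the bench behind the extractor (its +x side). Origin at the middle, on the bench.
- glass_elephant: A loose blue glass elephant, 65 mm long, 55 mm high, on the bench to one side. Origin between its feet.
- enamel_jar: A loose cream jar with a white lid, 64 mm across, 85 mm high, on the bench to one side. Origin at the centre of its underside.
- spare_filter: The spare filter cassette, 110 by 100 by 26 mm, lying loose on the bench to the right. Origin at the centre of its underside.
Mind the look-alikes: they are no part of the job. What is shaped like the cover but purple or yellow is not meant.

How it is judged:
By the outcome, as a careful person would: the job done as asked, in the order asked, and still so for the second after the job is handed in, with the robot touching nothing.
It also fails if it takes over 40 s, if anything falls off the work surface, if the arm or the gripper's body presses on something with over 40 N, if the wrist force passes 120 N, or if a joint passes its speed limit or range.

## Working session

There is one attempt and no reset: what is moved stays moved. The work goes in short steps, Python scripts to look and compute and a shell command to move; the robot and the scene stay as the last step left them, time stands still between calls to the robot, and variables do not carry over. Pictures are saved under pics/ and viewed, at most 10 in all, crops included, and the job is handed in when it is done.

```bash
mkdir -p pics; python3 - <<'E'
from plant import *
import cv2
print(read_state())
for n in("scene","top","wrist"):
    print(n,get_calibration(n))
for n in("scene","top"):
    cv2.imwrite(f"pics/{n}0.png",cv2.resize(read_camera(n)[:,:,::-1],(800,600),interpolation=cv2.INTER_CUBIC))
E
```

```text
{'t': 0.0, 'q': array([-1.39437666e+00,  1.31159254e-01,  1.48929018e+00,  5.30409643e-06,
        1.52298102e+00, -8.53709158e-02]), 'dq': array([-9.75568740e-05,  2.16926351e-04, -7.10426723e-04,  4.56819397e-04,
        1.87989569e-03, -4.76875350e-04]), 'joint_torque': array([-1.25844530e-03, -5.59843147e+01, -4.91760027e+01,  7.67067284e-02,
        3.58647597e-02, -1.71730885e-04]), 'tool_pos': array([ 0.15522627, -0.57898271,  0.2175826 ]), 'orientation': array([-3.11289732e+00, -4.09806357e-01,  1.22990027e-04]), 'force': array([-0.17931468,  0.04045198, -0.53956498]), 'wrist_torque': array([ 0.04895967, -0.01716262,  0.00029156]), 'gripper_force': 0.0, 'opening': 0.0929150530452553}
scene {'fx': 469.7881616701041, 'fy': 469.7881616701041, 'cx': 254.40174659087918, 'cy': 192.44221185834468, 'eye': array([1.37804171, 0.29699407, 1.0277405 ]), 'orientation': array([-1.41989943, -2.10087844,  0.88899125])}
top {'fx': 400.33568579686585, 'fy': 400.33568579686585, 'cx': 259.8915308591516, 'cy': 188.1432642403231, 'eye': array([ 0.44353513, -0.02133665,  1.37454837]), 'orientation': array([-2.19520729,  2.21223401, -0.06207981])}
wrist {'fx': 297.3186396354542, 'fy': 297.3186396354542, 'cx': 255.4110829553786, 'cy': 193.78824020452237, 'mount': array([[-6.26338372e-04, -9.67380787e-01, -2.53325918e-01,
         6.99780776e-02],
       [ 9.99999654e-01, -7.44407146e-04,  3.70222740e-04,
         8.28180124e-05],
       [-5.46723989e-04, -2.53325598e-01,  9.67380919e-01,
        -1.67266312e-01],
       [ 0.00000000e+00,  0.00000000e+00,  0.00000000e+00,
         1.00000000e+00]])}
```

View pics/top0.png

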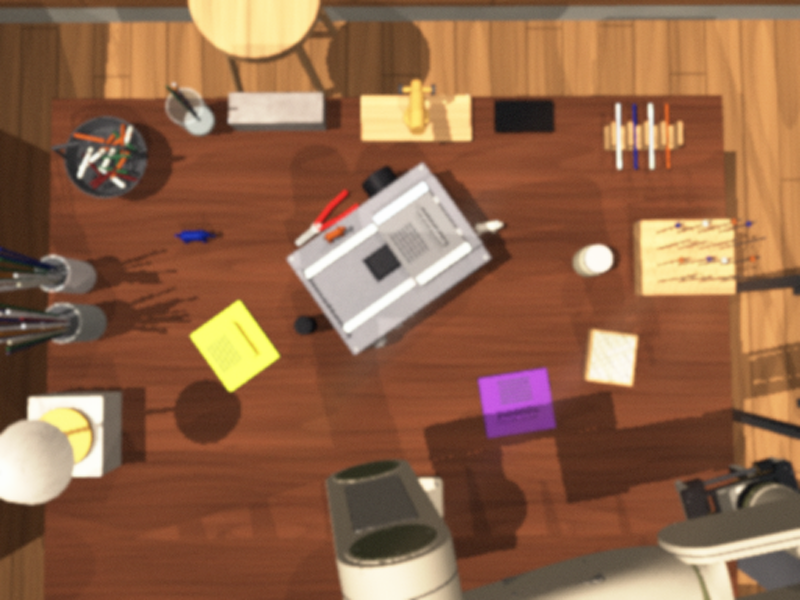

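View pics/scene0.png

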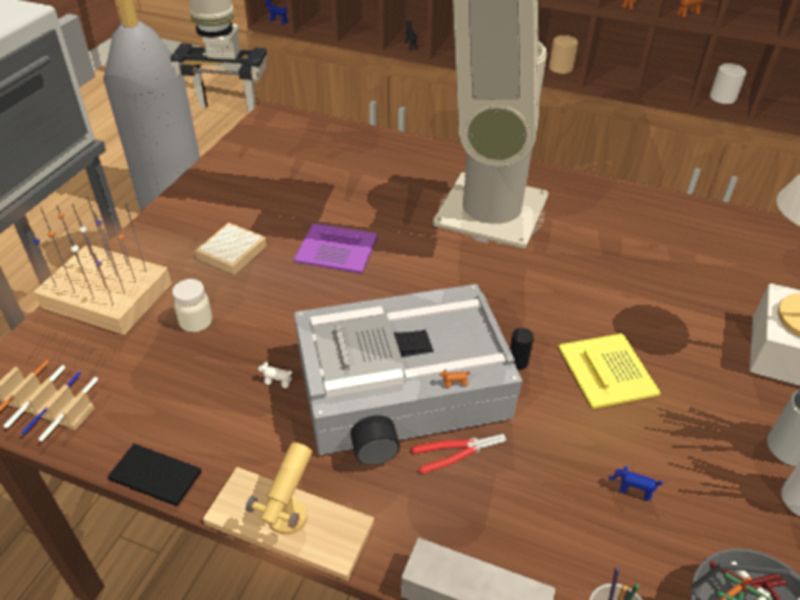

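The top view shows the extractor with its corners at about (424,165), (490,258), (355,354) and (289,258), and the black tab at (382,263). The fox is at (337,233), and +y runs to the lower left. The yellow and purple look-alikes lie on the bench. I'll take an enlarged crop next.

```bash
python3 - <<'E'
from plant import *
import cv2
im=read_camera("top")[100:235,175:325,::-1]
cv2.imwrite("pics/top1.png",cv2.resize(im,None,fx=4.4,fy=4.4,interpolation=cv2.INTER_CUBIC)); 
E
```

```text
(no output)
```

View pics/top1.png

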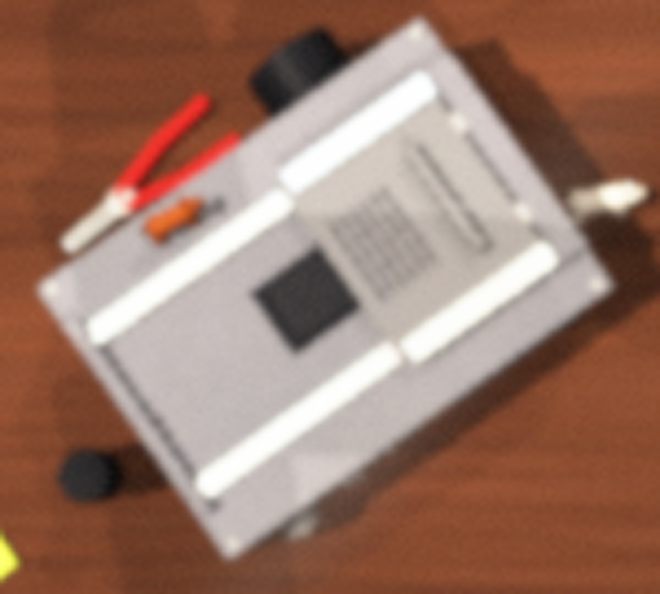

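```bash
cat > h.py <<'E'
from plant import *
import numpy as np, cv2
from scipy.spatial.transform import Rotation as R
from scipy.optimize import least_squares
def proj(n,P):
    c=get_calibration(n); p=R.from_rotvec(c["orientation"]).inv().apply(np.atleast_2d(P)-c["eye"])
    return np.c_[c["fx"]*p[:,0]/p[:,2]+c["cx"], c["fy"]*p[:,1]/p[:,2]+c["cy"]]
def ext(s,P):
    P=np.atleast_2d(P)/1000.; return R.from_rotvec([0,0,s[2]]).apply(P)+[s[0],s[1],0]
def inv(s,P): return 1000*R.from_rotvec([0,0,s[2]]).inv().apply(np.atleast_2d(P)-[s[0],s[1],0])
E
python3 - <<'E'
from h import *
M=np.array([[120,-170,110],[-120,-170,110],[-120,170,110],[120,170,110]])
px=np.array([[421,17],[613,287],[230,558],[38,287]])
T=np.array([[22,38,114],[22,-13.5,122],[-22,-13.5,122],[-22,38,114]])
tp=np.array([[252,295],[320,246],[358,304],[297,352]])
f=lambda a:(a+.5)/4.4-.5+[175,100]
A=np.r_[M,T];B=f(np.r_[px,tp])
r=least_squares(lambda s:(proj("top",ext(s,A))-B).ravel(),[.55,0,.6])
print(r.x.tolist(),np.degrees(r.x[2])); print(r.fun.reshape(-1,2).round(2))
# scene cross-check (view scale 1.5625)
print((proj("scene",ext(r.x,M))+.5)*1.5625)
st=read_state(); t=R.from_rotvec(st["orientation"])
print(t.as_matrix().round(3)); print("tcp in ext",inv(r.x,st["tool_pos"]))
print("ext axes in tool",(t.inv()*R.from_rotvec([0,0,r.x[2]])).as_matrix().round(3))
E
```

```text
[0.5741783765601373, 0.0013410754020207472, 0.6099774578668716] 34.94913393389074
[[-0.46  0.46]
 [-0.25  0.17]
 [-0.79  0.89]
 [-0.91  0.46]
 [ 2.37 -0.36]
 [ 0.18  1.08]
 [-0.35 -0.72]
 [ 0.2  -1.97]]
[[316.49912337 416.78949   ]
 [295.96542835 311.14460775]
 [478.03291072 283.10603028]
 [523.13610254 379.58325334]]
[[ 0.966  0.259 -0.   ]
 [ 0.259 -0.966  0.001]
 [ 0.    -0.001 -1.   ]]
tcp in ext [[-675.91928757 -235.75480702  217.81383177]]
ext axes in tool [[ 0.94  -0.341  0.   ]
 [-0.341 -0.94  -0.001]
 [ 0.001  0.001 -1.   ]]
```

```bash
cat >> h.py <<'E'
def goal(P,yaw=90):
    """print shift/turn (fractions) from present pose to ext-frame TCP P (mm), tool x at yaw in ext, pointing down"""
    s=S; st=read_state(); t=R.from_rotvec(st["orientation"])
    d=t.inv().apply(ext(s,P)[0]-st["tool_pos"])/.5
    a=s[2]+np.radians(yaw); G=R.from_matrix(np.array([[np.cos(a),np.sin(a),0],[np.sin(a),-np.cos(a),0],[0,0,-1]]).T)
    print("t",round(st["t"],2),"ext",inv(s,st["tool_pos"])[0].round(1),"shift",d.round(4),"turn",((t.inv()*G).as_rotvec()/(np.pi/2)).round(4),"F",st["force"].round(1))
E
python3 - <<'E'
from h import *
M=np.array([[120,-170,110],[-120,-170,110],[-120,170,110],[120,170,110]])
px=np.array([[421,17],[613,287],[230,558],[38,287]])
A=M;B=(px+.5)/4.4-.5+[175,100]
r=least_squares(lambda s:(proj("top",ext(s,A))-B).ravel(),[.55,0,.6])
print(r.fun.round(2))
open("h.py","a").write(f"S={r.x.tolist()}\n"); print(r.x)
E
python3 -c "from h import *; goal([0,9,230])"
```

```text
[ 0.16 -0.02  0.35 -0.29 -0.21  0.37 -0.3  -0.07]
[ 5.75750465e-01 -5.75484019e-04  6.09549595e-01]
t 0.15 ext [-676.  -233.6  217.8] shift [ 1.1058 -0.9169 -0.0229] turn [-6.0000e-04 -9.0000e-04 -1.2214e+00] F [0.  0.2 0.5]
```

```bash
python3 -m crank '[[[-1,0.08,-0.065,-0.06,0,0,-0.1],[-1,0.17,-0.14,-0.1,0,0,-0.21],[-1,0.26,-0.21,-0.1,0,0,-0.32],[-1,0.35,-0.28,-0.1,0,0,-0.43],[-1,0.44,-0.36,-0.1,0,0,-0.54]]]' 20; python3 -c "from h import *; goal([0,9,230])"
```

```text
t: 0.78
tool_pos: [0.322, -0.3472, 0.2684]
orientation: [2.666, 1.662, 0.0]
force: [0.6, -0.6, 1.2]
opening: 0.0472
gripper_force: 0.0
t 0.78 ext [-406.5 -138.9  268.4] shift [0.8545 0.1351 0.077 ] turn [ 1.000e-04 -0.000e+00 -6.781e-01] F [ 0.6 -0.6  1.2]
```

```bash
python3 -m crank '[[[-1,0.1,0.015,0,0,0,-0.1],[-1,0.2,0.03,0,0,0,-0.21],[-1,0.3,0.045,0,0,0,-0.32],[-1,0.4,0.06,0,0,0,-0.43],[-1,0.5,0.075,0,0,0,-0.54]]]' 20; python3 -c "from h import *; goal([0,9,230])"
```

```text
t: 1.4
tool_pos: [0.4666, -0.1399, 0.2685]
orientation: [1.745, 2.613, -0.0]
force: [0.5, -0.3, 0.7]
opening: 0.0012
gripper_force: 0.0
t 1.4 ext [-169.3  -51.8  268.5] shift [0.1914 0.3046 0.077 ] turn [-0.      0.     -0.1377] F [ 0.5 -0.3  0.7]
```

```bash
python3 -m crank '[[[-1,0.05,0.08,0.02,0,0,-0.07],[-1,0.1,0.16,0.04,0,0,-0.138],[-1,0.15,0.24,0.06,0,0,-0.138],[-1,0.19,0.3046,0.077,0,0,-0.138],[-1,0.19,0.3046,0.077,0,0,-0.138]]]' 20; python3 - <<'E'
from h import *
goal([0,9,150])
st=read_state(); im=read_camera("wrist")
cv2.imwrite("pics/w1.png",cv2.resize(im[:,:,::-1],(800,600),interpolation=cv2.INTER_CUBIC))
c=get_calibration("wrist")
def wp(P):
    t=R.from_rotvec(st["orientation"]).inv().apply(np.atleast_2d(P)-st["tool_pos"])
    m=c["mount"]; p=(t-m[:3,3])@m[:3,:3]
    th=np.arctan2(np.hypot(p[:,0],p[:,1]),p[:,2]); ph=np.arctan2(p[:,1],p[:,0])
    return (np.c_[c["fx"]*th*np.cos(ph)+c["cx"],c["fy"]*th*np.sin(ph)+c["cy"]]+.5)*1.5625
pts={"tab+":[22,-13.5,122],"tab-":[-22,-13.5,122],"lead+":[75,-14,123],"lead-":[-75,-14,123],"kerb+":[75,158,116],"kerb-":[-75,158,116],"rail+":[83,-20,127.5],"rail-":[-83,-20,127.5],"c1":[120,170,110],"c2":[-120,170,110],"rib+":[45,-105,137],"rib-":[-45,-105,137]}
for k,v in pts.items(): print(k,wp(ext(S,v))[0].round(0))
E
```

```text
t: 2.02
tool_pos: [0.5711, 0.0063, 0.2284]
orientation: [-1.454, -2.782, 0.001]
force: [-0.3, -0.3, 0.4]
opening: 0.0002
gripper_force: 0.0
t 2.02 ext [1.000e-01 8.300e+00 2.284e+02] shift [0.0011 0.     0.1567] turn [-0.0012 -0.0013 -0.0014] F [-0.3 -0.3  0.4]
tab+ [436. 335.]
tab- [365. 335.]
lead+ [519. 335.]
lead- [282. 336.]
kerb+ [522.  61.]
kerb- [277.  62.]
rail+ [532. 346.]
rail- [269. 347.]
c1 [586.  53.]
c2 [214.  54.]
rib+ [468. 470.]
rib- [334. 470.]
```

View pics/w1.png

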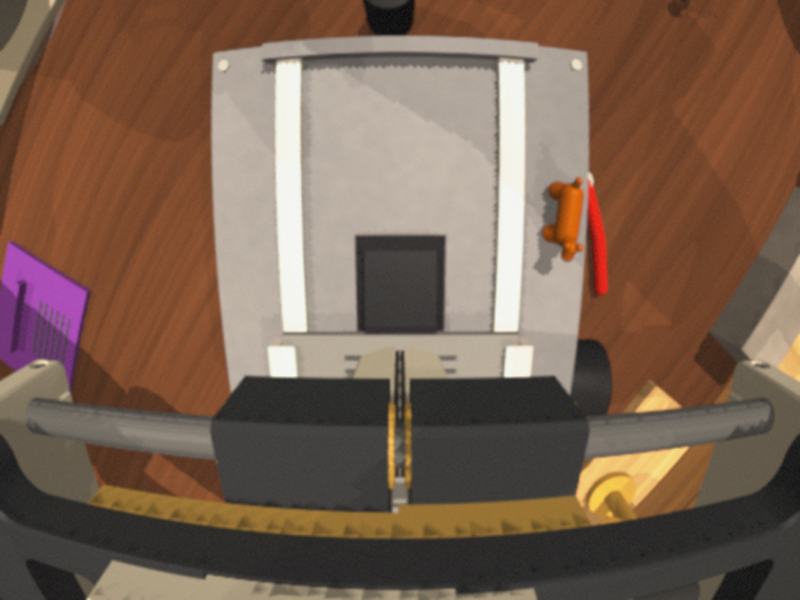

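The wrist view confirms the pose to about 1 mm. The cover's edge is at row 333 against a predicted 335, and the rail and kerb points coincide. The tab is at columns 357–445 and the fox is well clear at (568,215). I'll descend now.

```bash
python3 -m crank '[[[-1,0.001,0,0.05,0,0,0],[-1,0.001,0,0.1,0,0,0],[-1,0.001,0,0.15,0,0,0],[-1,0.001,0,0.198,0,0,0],[-1,0.001,0,0.198,0,0,0]]]' 20; python3 -c "from h import *; goal([0,9,119])"
```

```text
t: 2.7
tool_pos: [0.5688, 0.0034, 0.1293]
orientation: [-1.46, -2.778, 0.003]
force: [-0.3, -0.7, -0.2]
opening: 0.0003
gripper_force: 0.0
t 2.7 ext [ -3.4   7.3 129.3] shift [0.0035 0.0068 0.0206] turn [-0.0021 -0.0015 -0.0041] F [-0.3 -0.7 -0.2]
```

```bash
python3 -m crank '[[[-1,0.003,0.006,0.006,0,0,0],[-1,0.003,0.006,0.012,0,0,0],[-1,0.003,0.006,0.018,0,0,0],[-1,0.003,0.006,0.022,0,0,0],[-1,0.003,0.006,0.026,0,0,0]]]' 20; python3 -c "from h import *; goal([0,9,114])"
```

```text
t: 3.32
tool_pos: [0.5728, 0.0073, 0.1187]
orientation: [1.459, 2.781, 0.0]
force: [-1.6, 1.0, 5.9]
opening: 0.0004
gripper_force: 2.6
t 3.33 ext [  2.1   8.2 118.7] shift [ 0.0017 -0.0042  0.0095] turn [ 0.0004  0.0004 -0.0034] F [-1.6  1.   5.9]
```

```bash
python3 -m crank '[[[-1,0,-0.002,0.004,0,0,0],[-1,0,-0.003,0.008,0,0,0],[-1,0,-0.003,0.011,0,0,0],[-1,0,-0.003,0.011,0,0,0],[-1,0,-0.003,0.011,0,0,0]]]' 20; python3 - <<'E'
from h import *
goal([0,9,200])
cv2.imwrite("pics/w2.png",cv2.resize(read_camera("wrist")[:,:,::-1],(800,600),interpolation=cv2.INTER_CUBIC))
E
```

```text
t: 3.95
tool_pos: [0.5716, 0.0066, 0.1137]
orientation: [1.459, 2.781, 0.001]
force: [-2.7, 2.3, 10.1]
opening: 0.0002
gripper_force: 5.4
t 3.95 ext [  0.7   8.3 113.7] shift [ 0.0013 -0.0013 -0.1725] turn [ 0.0006  0.0003 -0.0033] F [-2.7  2.3 10.1]
```

View pics/w2.png

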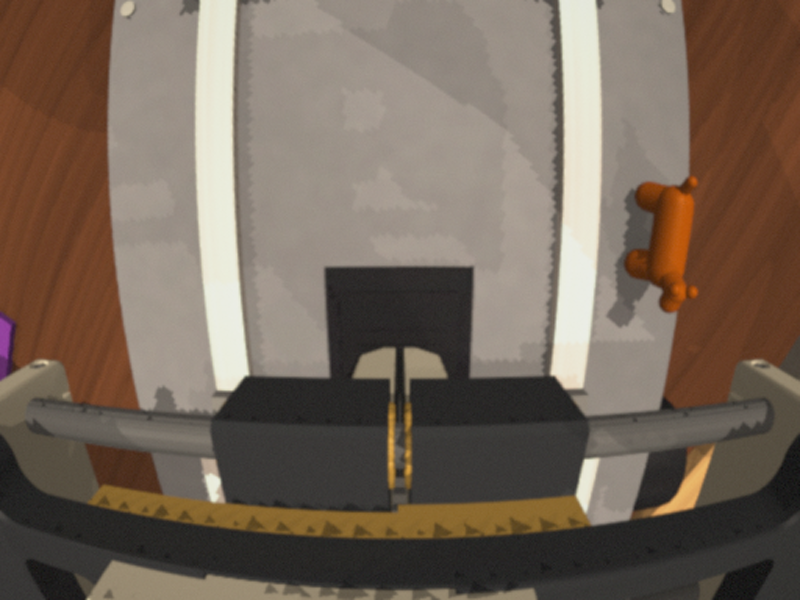

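```bash
cat >> h.py <<'E'
def wp(st,P):
    c=get_calibration("wrist"); t=R.from_rotvec(st["orientation"]).inv().apply(np.atleast_2d(P)-st["tool_pos"])
    m=c["mount"]; p=(t-m[:3,3])@m[:3,:3]
    th=np.arctan2(np.hypot(p[:,0],p[:,1]),p[:,2]); ph=np.arctan2(p[:,1],p[:,0])
    return (np.c_[c["fx"]*th*np.cos(ph)+c["cx"],c["fy"]*th*np.sin(ph)+c["cy"]]+.5)*1.5625
E
python3 - <<'E'
from h import *
st=read_state()
for y in(-14,-5): print(y,wp(st,ext(S,[[75,y,123],[-75,y,123],[60,y,116]])).round(0).tolist())
E
```

```text
-14 [[582.0, 422.0], [216.0, 424.0], [543.0, 416.0]]
-5 [[585.0, 403.0], [212.0, 404.0], [546.0, 397.0]]
```

```bash
python3 -m crank '[[[-1,0,0,0.003,0,0,0],[-1,0,0,0.005,0,0,0],[-1,0,0,0.005,0,0,0],[-1,0,0,0.005,0,0,0],[-1,0,0,0.005,0,0,0]]]' 20; python3 - <<'E'
from h import *
goal([0,9,200])
E
```

```text
t: 4.62
tool_pos: [0.5718, 0.0067, 0.1134]
orientation: [1.459, 2.781, 0.001]
force: [-11.1, 1.7, 25.2]
opening: 0.0008
gripper_force: 13.1
t 4.62 ext [  0.9   8.2 113.4] shift [ 0.0014 -0.0016 -0.1732] turn [ 0.0009  0.0006 -0.0032] F [-11.1   1.7  25.2]
```

```bash
python3 -m crank '[[[-1,0,0,-0.03,0,0,0],[-1,0,0,-0.08,0,0,0],[-1,0,0,-0.13,0,0,0],[-1,0,0,-0.17,0,0,0],[-1,0,0,-0.17,0,0,0]]]' 20; python3 - <<'E'
from h import *
goal([0,-118,175])
st=read_state()
cv2.imwrite("pics/w3.png",cv2.resize(read_camera("wrist")[:,:,::-1],(800,600),interpolation=cv2.INTER_CUBIC))
for y in(-14,-5): print(y,wp(st,ext(S,[[75,y,123],[-75,y,123],[60,y,116]])).round(0).tolist())
E
```

```text
t: 5.25
tool_pos: [0.5722, 0.0063, 0.1969]
orientation: [1.459, 2.779, 0.002]
force: [0.1, -0.0, -0.0]
opening: 0.0005
gripper_force: 0.0
t 5.25 ext [  1.1   7.7 196.9] shift [-0.2513 -0.0008  0.0442] turn [ 0.0014  0.0013 -0.0034] F [ 0.1 -0.  -0. ]
-14 [[530.0, 351.0], [266.0, 352.0], [502.0, 347.0]]
-5 [[531.0, 336.0], [265.0, 337.0], [503.0, 332.0]]
```

View pics/w3.png

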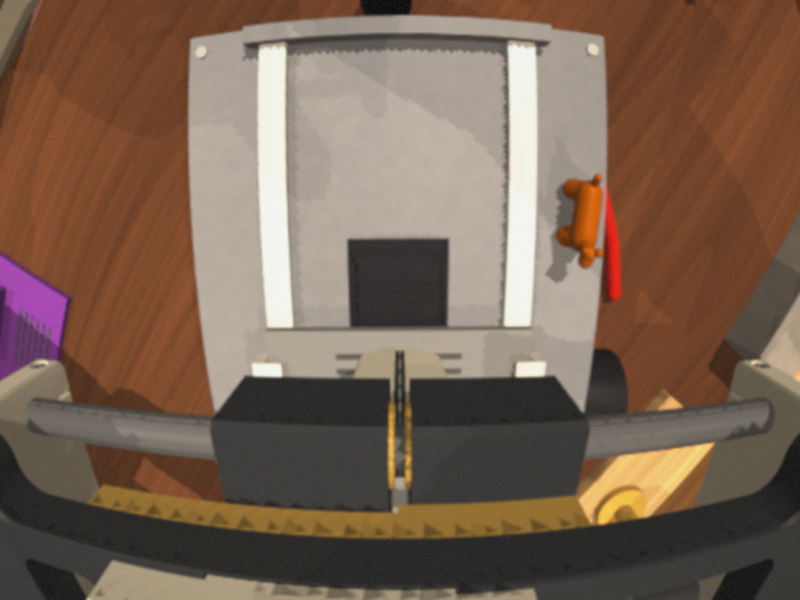

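The cover's leading edge is now at row 327, which is about y −1, so it is freed and over the hook. Now the rib.

```bash
python3 -m crank '[[[-1,-0.07,0,0,0,0,0],[-1,-0.15,0,0,0,0,-0.003],[-1,-0.22,0,0.02,0,0,-0.003],[-1,-0.243,0,0.044,0,0,-0.003],[-1,-0.243,0,0.044,0,0,-0.003]]]' 20; python3 - <<'E'
from h import *
goal([0,-114,127])
st=read_state()
cv2.imwrite("pics/w4.png",cv2.resize(read_camera("wrist")[:,:,::-1],(800,600),interpolation=cv2.INTER_CUBIC))
for y in(-109,-100,-97): print(y,wp(st,ext(S,[[45,y,137],[-45,y,137]])).round(0).tolist())
print(wp(st,ext(S,[[0,-114,123],[0,-106.5,123]])).round(0).tolist())
E
```

```text
t: 5.92
tool_pos: [0.6386, -0.0933, 0.1699]
orientation: [-1.452, -2.78, 0.002]
force: [-0.3, 0.8, -0.2]
opening: 0.0005
gripper_force: 0.0
t 5.92 ext [  -1.6 -112.   169.9] shift [-0.0044  0.0034  0.0858] turn [-0.0021 -0.0025 -0.0009] F [-0.3  0.8 -0.2]
-109 [[501.0, 334.0], [306.0, 334.0]]
-100 [[502.0, 315.0], [305.0, 315.0]]
-97 [[503.0, 309.0], [304.0, 309.0]]
[[404.0, 335.0], [404.0, 320.0]]
```

View pics/w4.png

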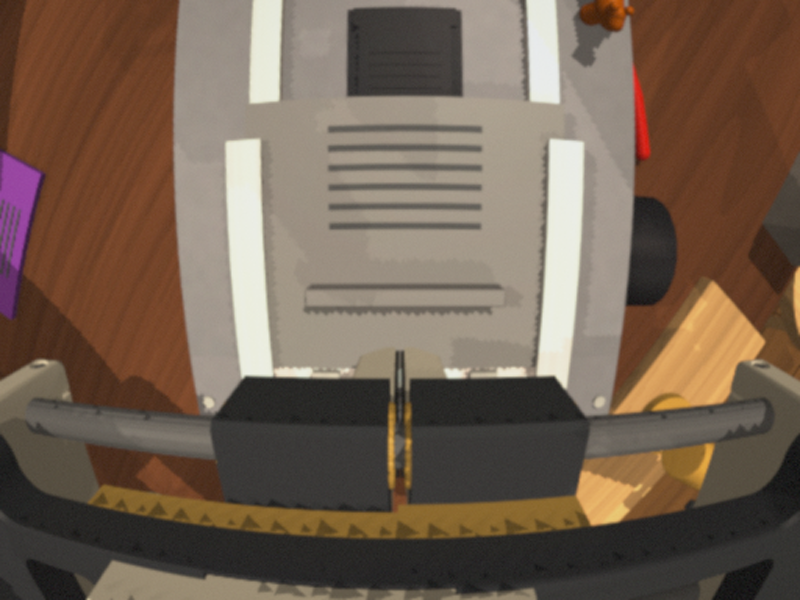

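The rib's trailing top edge is at row 305, which is y ≈ −96, and the cover is square. I'll lower the fingertips behind it.

```bash
python3 -m crank '[[[-1,0,0.003,0.03,0,0,0],[-1,0,0.003,0.055,0,0,0],[-1,0,0.003,0.075,0,0,0],[-1,0,0.003,0.083,0,0,0],[-1,0,0.003,0.083,0,0,0]]]' 20; python3 -c "from h import *; goal([0,60,128])"
```

```text
t: 6.6
tool_pos: [0.6413, -0.0925, 0.1313]
orientation: [-1.453, -2.785, 0.0]
force: [-0.2, 0.2, -0.7]
opening: 0.0006
gripper_force: 0.0
t 6.6 ext [   1.1 -112.9  131.3] shift [ 0.3458 -0.0023  0.0067] turn [-0.0002 -0.0003 -0.0004] F [-0.2  0.2 -0.7]
```

```bash
python3 -m crank '[[[-1,0.01,-0.002,0,0,0,0],[-1,0.025,-0.002,0,0,0,0],[-1,0.05,-0.002,0,0,0,0],[-1,0.075,-0.002,0,0,0,0],[-1,0.1,-0.002,0,0,0,0]]]' 20; python3 -c "from h import *; goal([0,48,129])"
```

```text
t: 7.22
tool_pos: [0.6116, -0.0513, 0.132]
orientation: [1.453, 2.785, 0.0]
force: [0.5, -1.1, 1.6]
opening: 0.0005
gripper_force: 0.8
t 7.22 ext [  0.3 -62.2 132. ] shift [ 0.2203 -0.0007  0.0058] turn [ 0.0002  0.0002 -0.0002] F [ 0.5 -1.1  1.6]
```

```bash
python3 -m crank '[[[-1,0.025,0,0.003,0,0,0],[-1,0.05,0,0.005,0,0,0],[-1,0.075,0,0.005,0,0,0],[-1,0.1,0,0.005,0,0,0],[-1,0.125,0,0.005,0,0,0]]]' 20; python3 -c "from h import *; goal([0,48,129])"
```

```text
t: 7.85
tool_pos: [0.5756, -0.0002, 0.1289]
orientation: [-1.453, -2.785, 0.0]
force: [0.8, -1.0, 0.5]
opening: 0.0005
gripper_force: 0.5
t 7.85 ext [1.000e-01 4.000e-01 1.289e+02] shift [ 0.0952 -0.0003 -0.0001] turn [-0.0002 -0.0002 -0.0003] F [ 0.8 -1.   0.5]
```

```bash
python3 -m crank '[[[-1,0.025,0,0,0,0,0],[-1,0.05,0,0,0,0,0],[-1,0.075,0,0,0,0,0],[-1,0.09,0,0,0,0,0],[-1,0.095,0,0,0,0,0]]]' 20; python3 - <<'E'
from h import *
goal([0,48,129])
st=read_state()
cv2.imwrite("pics/w5.png",cv2.resize(read_camera("wrist")[:,:,::-1],(800,600),interpolation=cv2.INTER_CUBIC))
for y in(140,145,151,158): print(y,wp(st,ext(S,[[75,y,123],[-75,y,123]])).round(0).tolist())
E
```

```text
t: 8.48
tool_pos: [0.5489, 0.0384, 0.1293]
orientation: [1.453, 2.785, 0.0]
force: [-0.2, -0.2, 0.2]
opening: 0.0004
gripper_force: 0.5
t 8.47 ext [  0.4  47.3 129.3] shift [ 0.0013 -0.0007  0.0005] turn [ 0.0001  0.0001 -0.0001] F [-0.2 -0.2  0.2]
140 [[592.0, 133.0], [206.0, 134.0]]
145 [[592.0, 121.0], [206.0, 121.0]]
151 [[591.0, 106.0], [206.0, 107.0]]
158 [[591.0, 89.0], [207.0, 90.0]]
```

View pics/w5.png

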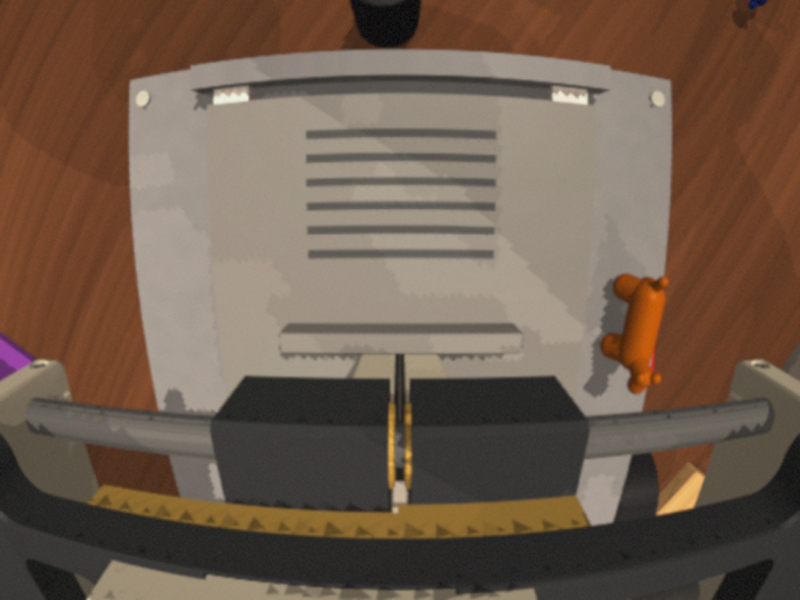

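The cover lies square, with its leading edge at row 104 (y ≈ 151, about 165 mm of travel), just short of the kerb. The fox is untouched. I'll back off and lift.

```bash
python3 -m crank '[[[-1,-0.01,0,0,0,0,0],[-1,-0.014,0,-0.02,0,0,0],[-1,-0.014,0,-0.08,0,0,0],[-1,-0.014,0,-0.18,0,0,0],[-1,-0.014,0,-0.25,0,0,0]]]' 20; python3 -m crank '[[[-1,-0.1,0,0,0,0,0],[-1,-0.2,0,0,0,0,0],[-1,-0.3,0,0,0,0,0],[-1,-0.4,0,-0.03,0,0,0],[-1,-0.4,0,-0.03,0,0,0]]]' 20; python3 - <<'E'
from h import *
goal([0,48,129])
cv2.imwrite("pics/w6.png",cv2.resize(read_camera("wrist")[:,:,::-1],(800,600),interpolation=cv2.INTER_CUBIC))
E
```

```text
t: 9.15
tool_pos: [0.5539, 0.0319, 0.2573]
orientation: [1.453, 2.783, 0.002]
force: [1.1, 0.2, -1.4]
opening: 0.0005
gripper_force: 0.0
t: 9.78
tool_pos: [0.6688, -0.1357, 0.2695]
orientation: [1.458, 2.781, -0.001]
force: [-0.8, 0.0, 0.3]
opening: 0.0007
gripper_force: 0.0
t 9.78 ext [  -1.  -164.   269.5] shift [4.244e-01 1.000e-04 2.805e-01] turn [ 0.0001  0.0007 -0.0029] F [-0.8  0.   0.3]
```

View pics/w6.png

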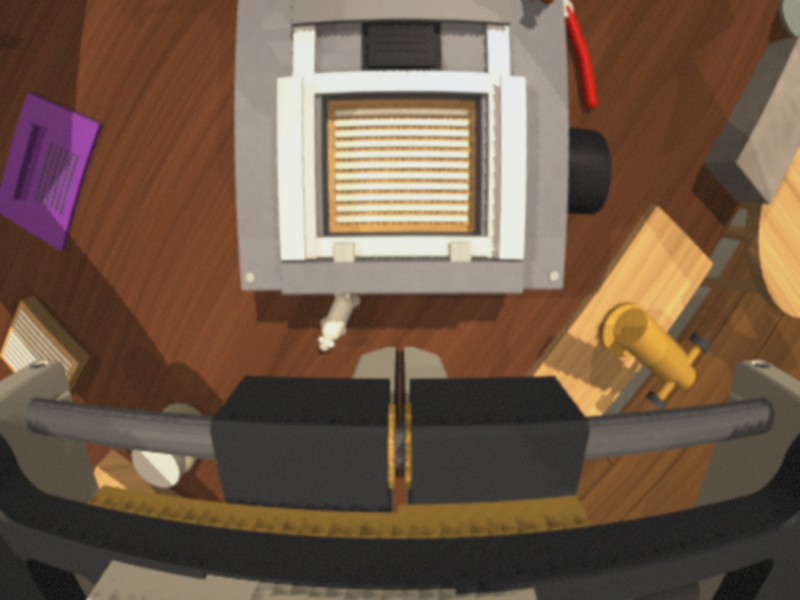

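The whole bay is open (filter at columns 325–480, rows 95–237) and the bear is standing at (338,320). Nothing is touching the robot, so I'll let the arm settle and hand in.

```bash
python3 -m crank '[[[-1,0,0,0,0,0,0],[-1,0,0,0,0,0,0],[-1,0,0,0,0,0,0],[-1,0,0,0,0,0,0],[-1,0,0,0,0,0,0]]]' 20; python3 -c "from plant import *; print(close_job())"
```

```text
t: 10.45
tool_pos: [0.6675, -0.1315, 0.2693]
orientation: [1.453, 2.785, 0.0]
force: [-0.2, -0.6, -0.4]
opening: 0.0007
gripper_force: 0.0
the job is handed in; nothing more can be done
None
```

I pressed the snap tab to its stop and slid the cover about 165 mm by its rib, so it lies flat on the deck just short of the kerb with the filter bay fully open; I saw nothing else disturbed, and I handed the job in at 10.5 s.

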